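# Set the indexed jaw and clamp the moulding former

### The arm

A 6-joint arm with a two-finger parallel gripper is mounted at the origin on a cart in front of the work surface, level with it; the furniture and walls round the work are solid. World frame = base frame: x ahead of the robot, y to its left, z up, the work surface at z = 0. Lengths are in mm, angles in rad, forces in N, time in s.
With the tool pointing down it reaches from about 275 to 725 mm from the base axis. Payload 5.6 kg.
Tool frame: the origin (TCP) lies midway between the tips of the shut fingers; the grasp point (between the pads) lies 19 mm behind it; z points along the fingers, y is the line along which they close (so a half turn about z gives the same grasp; the last joint's range is limited). The gripper opens to 85 mm and grips with 20 to 120 N. Pads are 22 mm wide; open, the fingers measure 114 mm over their backs; the gripper's body (76 mm by 85 mm) begins 54 mm behind the grasp point. The pads swing forward as they close: fully open they stand 13 mm farther back than shut.
Start: joints at [-0.951, 0.255, 0.108, 0, -1.424, -0.285], TCP at [180.738, -519.448, 231.283] pointing down, gripper open.
Joint ranges: [-2.95, 2.95], [-1.21, 1.97], [-1.09, 1.5], [-2.87, 1.71], [-2.94, -0.07], [-3.05, 3.05]. Speed limits (rad/s): [2.57, 2.57, 3.14, 3.14, 3.14, 3.14].

### API

Orientations are given as a unit quaternion [w, x, y, z].
In Python, from plant import ctrl gives the robot as it stands.
- The arm moves only by the tool jog_arm, never from a script. Its argument "motion" is one flat list of numbers, 6 for each row, row after row: the shift along the world's x, y, z scaled (see below), then the turn, a rotation vector about the world's x, y, z scaled (see below). A call has 1 to 20 rows; each row shifts and turns the commanded pose from where the row before left it; what a row does not reach is not made up. The controller multiplies each number of a shift by 0.04 m and each number of a turn by 6 degrees. A row lasts 1/10 s, in which the tool goes at most 50 mm and 8.59 degrees, less where a joint would pass 70% of its speed; a pose out of reach is approached as far as the arm can. A call with a number of a shift or a turn outside -1 to 1 is refused whole. A call with a gripper value outside its range is refused whole. "jaw" is the closure, from -1 (fully open) to 1 (shut), so that 0 is half open, set as the call begins (left out, the last holds). The fingers move at their own pace and stop on an object; "newtons" is the grip in N (left out, the last holds). Time passes only in rows, so rows that do not move let the fingers close. It gives the time, the measured TCP pose, the force, the opening and the grip force at its end, in the units of the state.
- ctrl.observe(): the state, without advancing time (a new reading comes with each control period).
- ctrl.read_camera(name): name is "scene" or "top" or "wrist"; returns a dict with "pixels" (420x560x3 uint8, red, green, blue), "camera_matrix" (3x3 intrinsics, pixels), "world_from_camera" (4x4, takes a point from camera to world coordinates). Camera axes: x right, y down, z forward; pixel columns grow to the right and rows downward; lengths in mm; the calibration is good to about 2 mm. A picture is of the moment at which its call begins. There is no depth.
- ctrl.finish_job(): hands the job in; it is judged then, once.
The state is a dict: "time": time; "joint_pos": joint angles; "joint_vel": joint speeds; "effort": joint torques, N m; "eef_pos": TCP position; "tool_rot": TCP orientation; "contact_force": force on the tool from outside, world axes, zero at the start; "moment": the same for the moment, N m; "opening": finger opening in mm; "finger_force": force on a finger pad.
Only numpy, scipy, OpenCV 4.12 (cv2) and the standard library are available. Lean on these libraries where they do the work, as an engineer would, in place of code of your own. Each camera call takes 0.05 s, during which the arm holds its last target. There are 200 camera calls.

### The job

One of the two wooden moulding formers stands loose between the jaws of the clamp on the plywood board: clamp it there, ready for sanding. Pull up the spring plunger of the sliding jaw, slide the jaw as close up to the former as the holes in the tube allow and let the plunger drop fully home there; only then swing the red cam lever all the way round to its stop, so that the former is held fast between both jaw faces. Leave the former upright on the board, and do not disturb the other former or the things around.

Things in the scene. Friction and masses are not known exactly. Their poses are not given: they have to be found in the camera images.
- fixture: Clamp fixture fixed to the bench: plywood board 165 x 380 mm, 18 thick; its top is the bed the formers stand on. Origin at the board's underside; x across it (away from the robot when not turned), y along the clamp to the left, z up; x, y, z in mm below are in this frame. Board: x -100 to 65, y -200 to 180. Sliding jaw at the left, pad and cam lever at the right; clamping line x -45.
- tube_line (a point): Middle of the top of the steel square tube, 24 mm, along y at x 30, top z 54, between grey saddles 58 high at y -163 and 158. The sliding jaw runs on it. In its top: round 9.5 mm holes, one every 14 mm, and at the left end a slot 26 long in which the plunger starts. The tube itself sits up to 5 mm to either side in its saddles, differently each time: find the holes by feel.
- jaw: Sliding jaw. Origin: centre of the leather face that meets the former (x -45, z 49.5); axes as the fixture's; starts at y 41 to 49, loose in the slot. Plate 15 thick in y, z 21 to 72, x -78 to 44. Sleeve on the tube 35 wide, 6 to 74 left of the face, top z 60. Slides along y at 2 to 4 N. The plunger locks this point at y 18.5, 4.5, -9.5, -23.5, -37.5 or -51.5, +-5 (tube's setting), 1 mm play.
- clamp_pad: Leather pad, 52 wide, 48 high. Origin: centre of its face, x -45, z 49.5, y -82 with the lever at 0. The lever pushes it left (+y), 7 mm per rad, 14 in all; its spring gives way from 10 N on, by 2.5 N/mm. So the jaw must lock with under 13 mm of play round the former: the hole for y -37.5 with the thin former, -9.5 with the thick one. One hole back leaves it loose; one further is too tight.
- plunger (a joint): Lift of the sliding jaw's spring plunger, m: 0 = pin home in a hole, 0.010 = pin rides on the tube between holes, 0.014 = fully up. Spring 5 N at 0, 9 N at 0.014. Above 0.010 the jaw is free to slide, carried by the knob. The 8 mm pin is flat ended: let go between holes it rides on the tube, and drops in and locks the jaw when the jaw is moved on over a hole (within 1 mm of its centre).
- plunger_knob (a point): Centre of the plunger's round black knob with a red dot on top: 24 mm across, 23 high, vertical axis, above the tube (x 30), 42 mm behind (left of) the jaw face. This point is at z 105.5 with the plunger home and rises with it. Below it a steel hexagon 19 mm across ends at z 83.
- cam_lever (a joint): Angle of the red cam lever, rad: 0 = open (points away from the robot), grows clockwise seen from above to 2.0 = stop (points to the right), pad out. Starts at 0 to 0.25. Takes 5 to 12 N at its handle and stays where left.
- lever_knob (a point): Middle (z 98) of the upright black handle at the end of the cam lever: a round post 21 to 23 mm across, z 68 to 114, 75 mm from the lever's axis. The lever's red bar, 16 mm wide, top z 68, is below it.
- lever_pivot (a point): Point on the lever's vertical axis (x -45, y -130) at the height of lever_knob, z 98. The lever turns round it.
- thin_former: Pale beech moulding former, 60 (x) x 38 (y) x 55 mm, two brass dowels on top. Origin: centre of its underside. One former stands between the jaws (about x -45, y -43), the other at the board's left end (about x -58, y 128); which is which varies. The one between the jaws slides easily and the jaw may push it along to the pad.
- thick_former: Dark walnut moulding former, 60 (x) x 66 (y) x 55 mm, two brass dowels on top. Origin: centre of its underside.
- glue: White glue bottle, 43 mm across, 112 high, standing behind the board at the left; leave it alone. Origin: centre of its underside.
- dye_brown: Brown dye bottle, 34 mm across, 78 high, behind the board; leave it alone. Origin: centre of its underside.
- rivet_tin: Round red tin, 56 mm across, 35 high, behind the board; leave it alone. Origin: centre of its underside.
- spool_navy: Reel of navy thread, 32 mm across, 42 high, at the right at the back; leave it alone. Origin: centre of its underside.
- iron_4: Dark steel pricking iron, 12 x 96 x 9 mm, lying on the mat at the right; leave it alone. Origin: centre of its underside.
- beeswax: Yellow puck of beeswax, 39 mm across, 13 high, on the mat at the right near the bench's front; leave it alone. Origin: centre of its underside.

How it is judged:
By the outcome, as a careful person would: the job done as asked, in the order asked, and still so for the second after the job is handed in, with the robot touching nothing.
It also fails if it takes over 50 s, if anything falls off the work surface, if the arm or the gripper's body presses on something with over 40 N, if the wrist force passes 120 N, or if a joint passes its speed limit or range.

## Working session

There is one attempt and no reset: what is moved stays moved. The work goes in short steps, Python scripts to look and compute and a tool call to move; the robot and the scene stay as the last step left them, time stands still between calls to the robot, and variables do not carry over. Pictures are saved under pics/ and viewed, at most 10 in all, crops included, and the job is handed in when it is done.

Besides the shell and the picture viewer there is one more tool, called by a JSON object that holds its "method" and its "body", one argument or row to a line. jog_arm: Moves the arm, as the interface text tells. Its arguments: {"type":"object","properties":{"motion":{"type":"array"},"jaw":{"type":"number"},"newtons":{"type":"number"}},"required":["motion"]}

```bash
mkdir -p pics
python3 - <<'E'
from plant import ctrl
import cv2,numpy as np
for n in("top","scene"):
    c=ctrl.read_camera(n); cv2.imwrite(f"pics/{n}0.png",c["pixels"][:,:,::-1])
    np.savez(f"pics/{n}0.npz",**c); print(n,c["camera_matrix"].tolist(),c["world_from_camera"].round(3).tolist())
s=ctrl.observe();print(s)
E
```

```text
top [[400.23259912227985, 0.0, 275.8407563716318], [0.0, 400.23259912227985, 208.42384692166988], [0.0, 0.0, 1.0]] [[0.023, -0.997, 0.072, 466.635], [-1.0, -0.023, 0.005, -155.859], [-0.003, -0.072, -0.997, 944.22], [0.0, 0.0, 0.0, 1.0]]
scene [[409.90472808256794, 0.0, 272.8146560046704], [0.0, 409.90472808256794, 205.27561954008257], [0.0, 0.0, 1.0]] [[-0.589, -0.388, 0.709, -245.794], [-0.808, 0.256, -0.531, 435.336], [0.024, -0.885, -0.464, 579.113], [0.0, 0.0, 0.0, 1.0]]
{'time': 0.1, 'joint_pos': array([-9.51387472e-01,  2.55709639e-01,  1.07134203e-01, -3.96326265e-04,
       -1.42387758e+00, -2.84579884e-01]), 'joint_vel': array([-0.00116019, -0.00129364,  0.00174924,  0.00030071,  0.00112827,
        0.00080585]), 'effort': array([-3.69588626e-03, -3.87600911e+01,  2.38474488e+01,  5.37794977e+00,
       -3.78481738e-03, -2.84296405e-06]), 'eef_pos': array([ 180.62868651, -519.03848462,  230.47876124]), 'tool_rot': array([-1.85467597e-04, -1.66604719e-01,  9.86023399e-01,  8.30768204e-04]), 'contact_force': array([-0.51639528,  0.09474631,  0.71260381]), 'moment': array([-0.00228246, -0.05929837, -0.04000121]), 'finger_force': 0.0, 'opening': 85.4337543279243}
```

View pics/top0.png

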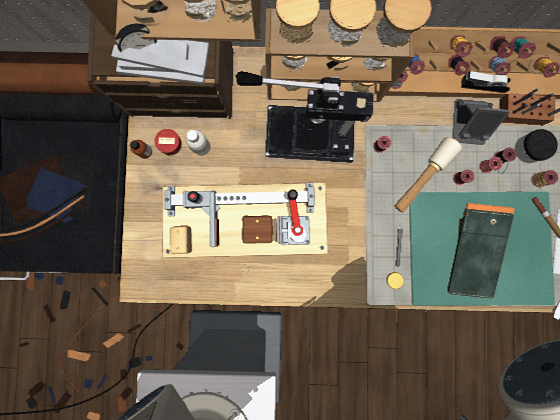

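View pics/scene0.png

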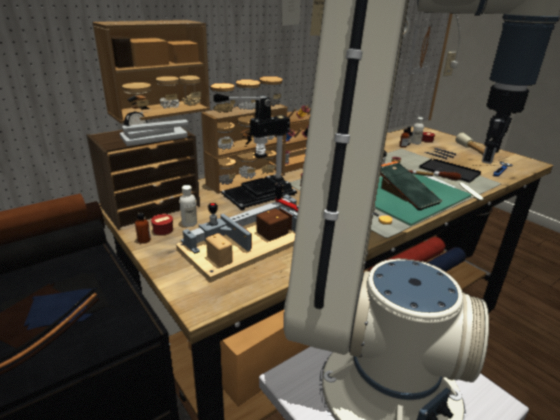

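The top view shows the walnut (thick) former between the jaws, the plunger knob near (194,197), the lever handle near (292,195) and the pivot near (297,230). The target is the hole for y -9.5. Next I'll look at an enlarged crop.

```bash
cat > h.py <<'E'
import numpy as np,cv2
def ray(c,u,v,z):
    K=c["camera_matrix"];T=c["world_from_camera"]
    d=T[:3,:3]@np.linalg.solve(K,[u,v,1.]);o=T[:3,3]
    return o+d*(z-o[2])/d[2]
def proj(c,P):
    P=np.atleast_2d(P);T=c["world_from_camera"];q=(P-T[:3,3])@T[:3,:3]
    q=q@c["camera_matrix"].T; return q[:,:2]/q[:,2:]
def fx(p,O,a):
    c,s=np.cos(a),np.sin(a); return np.array(O)+np.array([c*p[0]-s*p[1],s*p[0]+c*p[1],p[2]])
E
python3 - <<'E'
from h import *
c=np.load("pics/top0.npz");im=c["pixels"][:,:,::-1]
u0,v0=155,178
cv2.imwrite("pics/top0c.png",cv2.resize(im[v0:v0+85,u0:u0+180],None,fx=4.4,fy=4.4,interpolation=cv2.INTER_CUBIC))
hsv=cv2.cvtColor(im,cv2.COLOR_BGR2HSV)
# fit board by mask of pale wood: print corners guess
for n,u,v,z in[("TL",163,186,18),("TR",326,183,18),("BR",327,254,18),("BL",163,256,18),("knob",194,196,117),("lev",292,195,114),("piv",297,230,75)]:
    print(n,ray(c,u,v,z).round(1))
E
```

```text
TL [580. 113.  18.]
TR [ 595.7 -266.7   18. ]
BR [ 431.2 -271.3   18. ]
BL [417.9 106.   18. ]
knob [548.5  18.9 117. ]
lev [ 555.5 -184.7  114. ]
piv [ 483.6 -198.5   75. ]
```

View pics/top0c.png

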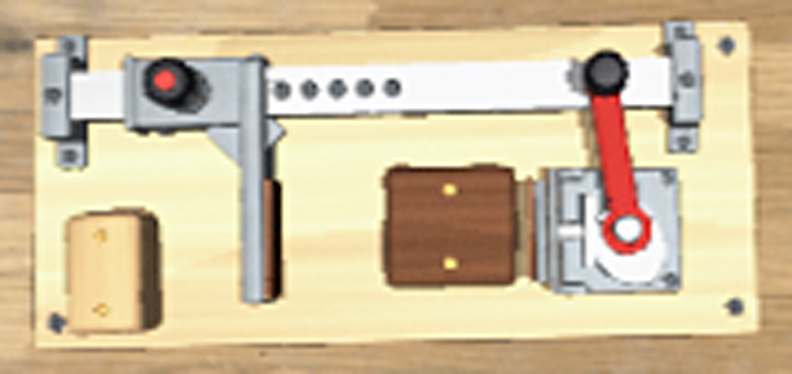

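The crop shows the board corners at (35,38), (747,22), (758,328) and (37,347). The plunger dot is at (166,80), the holes run from (282,90) to (393,87), the lever handle is at (606,72) and the pivot at (628,229). I'll fit the fixture pose to these points.

```bash
cat > fit.py <<'E'
from h import *
from scipy.optimize import least_squares
c=np.load("pics/top0.npz")
U=lambda x,y:np.array([155+(x+.5)/4.4-.5,178+(y+.5)/4.4-.5])
obs=[((65,180,18),(35,38)),((65,-200,18),(747,22)),((-100,-200,18),(758,328)),((-100,180,18),(37,347)),((-45,-130,74),(628,229))]
P=np.array([o[0] for o in obs],float);Q=np.array([U(*o[1]) for o in obs])
def f(p): return (proj(c,[fx(q,(p[0],p[1],0),p[2]) for q in P])-Q).ravel()
r=least_squares(f,[520,-70,0]);O=(r.x[0],r.x[1],0);a=r.x[2]
def inv(p):
    d=np.array(p)-O;return np.array([np.cos(a)*d[0]+np.sin(a)*d[1],-np.sin(a)*d[0]+np.cos(a)*d[1],d[2]])
if __name__=="__main__":
    print(r.x,r.fun.round(2))
    for n,x,y,z in[("knob",166,80,117)]+[("hole",x,y,54)for x,y in((282,90),(309,89),(337,88.5),(365,88),(393,87))]+[("lev",606,70,114),("jawface top near",268,290,72),("formL",388,230,73),("formR",515,230,73),("dowel",450,188,76),("dowel",450,263,76)]:
        w=ray(c,*U(x,y),z);print(n,w.round(1),inv(w).round(1))
E
python3 fit.py
```

```text
[ 5.23912620e+02 -6.75884172e+01  4.70722257e-02] [-0.51 -0.41  0.6  -0.74  0.46  0.87 -0.71  0.53  0.15 -0.3 ]
knob [548.8  22.4 117. ] [ 29.1  88.7 117. ]
hole [551.3 -23.2  54. ] [29.5 43.1 54. ]
hole [552.1 -36.9  54. ] [29.6 29.3 54. ]
hole [552.7 -51.1  54. ] [29.5 15.1 54. ]
hole [553.3 -65.3  54. ] [29.4  0.9 54. ]
hole [554.1 -79.5  54. ] [ 29.6 -13.4  54. ]
lev [ 558.6 -185.4  114. ] [  29.1 -119.3  114. ]
jawface top near [450.3 -22.3  72. ] [-71.4  48.7  72. ]
formL [481.2 -80.7  73. ] [-43.3 -11.1  73. ]
formR [ 482.7 -143.5   73. ] [-44.8 -73.9  73. ]
dowel [ 502.6 -111.    76. ] [-23.4 -42.3  76. ]
dowel [ 465.7 -112.    76. ] [-60.3 -41.6  76. ]
```

{"method": "jog_arm", "body": {
  "motion": [0.511,0.752,-0.083,0,0,-0.153,0.511,0.752,-0.083,0,0,-0.153,0.511,0.752,-0.083,0,0,-0.153,0.511,0.752,-0.083,0,0,-0.153,0.511,0.752,-0.083,0,0,-0.153,0.511,0.752,-0.083,0,0,-0.153,0.511,0.752,-0.083,0,0,-0.153,0.511,0.752,-0.083,0,0,-0.153,0.511,0.752,-0.083,0,0,-0.153,0.511,0.752,-0.083,0,0,-0.153,0.511,0.752,-0.083,0,0,-0.153,0.511,0.752,-0.083,0,0,-0.153,0.511,0.752,-0.083,0,0,-0.153,0.511,0.752,-0.083,0,0,-0.153,0.511,0.752,-0.083,0,0,-0.153,0.511,0.752,-0.083,0,0,-0.153,0.511,0.752,-0.083,0,0,-0.153,0.511,0.752,-0.083,0,0,-0.153,0,0,0,0,0,0,0,0,0,0,0,0],
  "jaw": -0.4,
  "newtons": 40
}}

```text
time: 2.1
eef_pos: [548.4, 22.5, 170.6]
tool_rot: [-0.001, -0.024, 1.0, -0.0]
contact_force: [-0.4, -0.0, 0.4]
opening: 59.4
finger_force: 0.0
```

Run:
```python
from plant import ctrl
from h import *
from fit import O,a,inv
c=ctrl.read_camera("wrist"); np.savez("pics/w1.npz",**c)
im=c["pixels"][:,:,::-1].copy(); cv2.imwrite("pics/w1.png",im)
s=ctrl.observe();print(s["time"],s["eef_pos"],s["tool_rot"],s["opening"],s["contact_force"],inv(s["eef_pos"]))
print(proj(c,[fx((30,88.7,117),O,a),fx((30,43.2,54),O,a)]))
```

```text
2.15 [548.23020644  21.84373744 171.07368284] [-6.03341637e-04 -2.33892884e-02  9.99726236e-01 -1.72441919e-04] 60.136372165687185 [0.60549257 0.28494174 0.48177515] [ 28.49886612  88.18883109 171.07368284]
[[278.06996801 237.93426837]
 [216.10358338 203.71482761]]
```

View pics/w1.png

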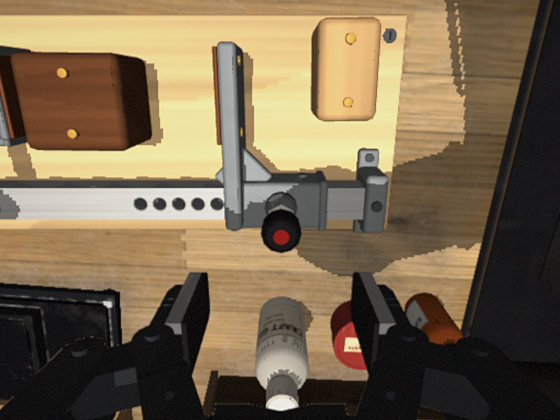

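The wrist view has the red dot at (281,237), against a prediction of (278,238). The knob is about 1 mm further left than predicted, so I'll descend and grip.

{"method": "jog_arm", "body": {
  "motion": [0.02,0.015,-0.35,0,0,0,0.02,0.015,-0.35,0,0,0,0,0,-0.35,0,0,0,0,0,-0.35,0,0,0,0,0,-0.35,0,0,0,0,0,-0.25,0,0,0,0,0,-0.17,0,0,0,0,0,0,0,0,0]
}}

```text
time: 2.95
eef_pos: [549.6, 22.7, 84.1]
tool_rot: [-0.001, -0.023, 1.0, -0.0]
contact_force: [0.5, -0.3, -0.3]
opening: 59.7
finger_force: 0.0
```

{"method": "jog_arm", "body": {
  "motion": [0,0,0,0,0,0,0,0,0,0,0,0,0,0,0,0,0,0,0,0,0,0,0,0,0,0,0,0,0,0,0,0,0,0,0,0,0,0,0,0,0,0,0,0,0,0,0,0],
  "jaw": 1,
  "newtons": 40
}}

```text
time: 3.75
eef_pos: [550.8, 23.2, 85.5]
tool_rot: [0.001, -0.023, 1.0, -0.0]
contact_force: [-1.7, -0.0, 6.4]
opening: 22.7
finger_force: 39.1
```

{"method": "jog_arm", "body": {
  "motion": [0,0,0.08,0,0,0,0,0,0.08,0,0,0,0,0,0.08,0,0,0,0,0,0.08,0,0,0,0,0,0.03,0,0,0,0,0,0,0,0,0]
}}

```text
time: 4.35
eef_pos: [550.4, 23.3, 97.8]
tool_rot: [-0.0, -0.023, 1.0, 0.0]
contact_force: [6.3, -0.4, -8.4]
opening: 22.9
finger_force: 39.5
```

{"method": "jog_arm", "body": {
  "motion": [0.006,-0.125,0,0,0,0,0.006,-0.125,0,0,0,0,0.006,-0.125,0,0,0,0,0.006,-0.125,0,0,0,0,0.006,-0.125,0,0,0,0,0.006,-0.125,0,0,0,0,0.006,-0.125,0,0,0,0,0.006,-0.125,0,0,0,0,0.006,-0.125,0,0,0,0,0.006,-0.125,0,0,0,0,0.006,-0.075,0,0,0,0,0,0,0,0,0,0]
}}

```text
time: 5.55
eef_pos: [553.0, -29.4, 97.5]
tool_rot: [-0.0, -0.023, 1.0, 0.001]
contact_force: [5.8, -0.1, -8.8]
opening: 22.5
finger_force: 39.7
```

Run:
```python
from plant import ctrl
from h import *
from fit import O,a,inv
s=ctrl.observe();print(s["time"],s["eef_pos"],s["opening"],s["contact_force"],inv(s["eef_pos"]))
c=ctrl.read_camera("wrist"); np.savez("pics/w2.npz",**c)
cv2.imwrite("pics/w2.png",c["pixels"][:,:,::-1])
```

```text
5.55 [552.951814   -29.40161792  97.45697681] 22.459297859823284 [ 5.7635938  -0.11640688 -8.79340333] [30.8039014  36.77806533 97.45697681]
```

View pics/w2.png

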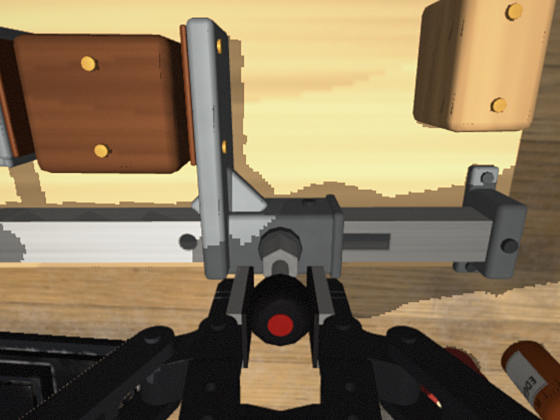

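The wrist view shows the knob still gripped and the jaw moved with it. The only hole still visible is the last one, at (188,242), which matches the expected numbering, so the next hole ahead of the pin is the target. I'll let the pin down onto the tube and open slightly.

{"method": "jog_arm", "body": {
  "motion": [0,0,-0.025,0,0,0,0,0,-0.025,0,0,0,0,0,0,0,0,0]
}}

```text
time: 5.9
eef_pos: [552.9, -29.4, 95.8]
tool_rot: [-0.0, -0.023, 1.0, 0.0]
contact_force: [4.7, 0.0, -8.6]
opening: 22.1
finger_force: 39.8
```

{"method": "jog_arm", "body": {
  "motion": [0,0,0,0,0,0,0,0,0,0,0,0,0,0,0,0,0,0,0,0,0,0,0,0],
  "jaw": 0.32
}}

```text
time: 6.3
eef_pos: [552.8, -29.8, 97.1]
tool_rot: [0.0, -0.023, 1.0, 0.0]
contact_force: [0.2, 0.7, -0.6]
opening: 29.2
finger_force: 0.0
```

{"method": "jog_arm", "body": {
  "motion": [0,-0.035,0,0,0,0,0,-0.035,0,0,0,0,0,-0.035,0,0,0,0,0,-0.035,0,0,0,0,0,0,0,0,0,0]
}}

```text
time: 6.8
eef_pos: [553.0, -34.6, 96.9]
tool_rot: [0.0, -0.023, 1.0, 0.001]
contact_force: [-1.0, 4.5, 1.6]
opening: 29.1
finger_force: 2.3
```

{"method": "jog_arm", "body": {
  "motion": [0,-0.025,0,0,0,0,0,-0.025,0,0,0,0,0,-0.025,0,0,0,0,0,0,0,0,0,0]
}}

```text
time: 7.2
eef_pos: [553.1, -36.9, 96.7]
tool_rot: [0.0, -0.023, 1.0, 0.001]
contact_force: [-0.6, 7.8, 1.2]
opening: 28.9
finger_force: 3.7
```

{"method": "jog_arm", "body": {
  "motion": [0,-0.025,0,0,0,0,0,-0.02,0,0,0,0,0,0,0,0,0,0]
}}

```text
time: 7.5
eef_pos: [552.9, -38.9, 96.2]
tool_rot: [0.0, -0.023, 1.0, 0.001]
contact_force: [-0.7, 3.7, 0.7]
opening: 29.1
finger_force: 1.8
```

{"method": "jog_arm", "body": {
  "motion": [0,-0.02,0,0,0,0,0,-0.02,0,0,0,0,0,0,0,0,0,0]
}}

```text
time: 7.8
eef_pos: [553.0, -41.2, 96.4]
tool_rot: [0.0, -0.023, 1.0, 0.001]
contact_force: [0.8, 5.3, -2.4]
opening: 29.4
finger_force: 2.8
```

{"method": "jog_arm", "body": {
  "motion": [0,-0.02,0,0,0,0,0,-0.02,0,0,0,0,0,0,0,0,0,0]
}}

```text
time: 8.1
eef_pos: [553.0, -41.5, 96.4]
tool_rot: [0.0, -0.023, 1.0, 0.002]
contact_force: [0.2, 10.1, -2.0]
opening: 29.1
finger_force: 5.1
```

Run:
```python
from plant import ctrl
from h import *
from fit import O,a,inv
s=ctrl.observe();print(s["time"],s["eef_pos"],s["opening"],s["contact_force"],inv(s["eef_pos"]))
c=ctrl.read_camera("wrist"); np.savez("pics/w3.npz",**c)
cv2.imwrite("pics/w3.png",c["pixels"][:,:,::-1])
```

```text
8.1 [553.00253219 -41.54442676  96.36853802] 29.12359933012563 [ 0.1652212  10.117824   -2.02879151] [30.28318544 24.64632045 96.36853802]
```

View pics/w3.png

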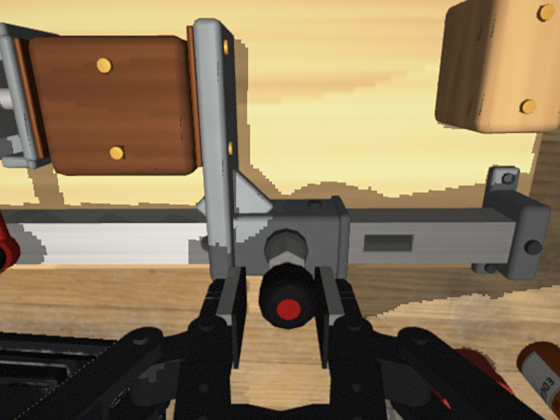

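The wrist view shows the knob lower between the fingers, with the dot at (288,309). The push force rose to 10 N and the motion stalled, so the pin seems to have dropped. I'll check the dot's height and then back off.

Run:
```python
from h import *
from fit import inv
from scipy.optimize import brentq
for f,u,v in(("w1",281,237),("w2",281,324),("w3",288,309)):
    c=np.load(f"pics/{f}.npz")
    xr=29.5
    z=brentq(lambda z:inv(ray(c,u,v,z))[0]-xr,60,160);print(f,z,inv(ray(c,u,v,z)))
```

```text
w1 116.81653419704284 [ 29.5        90.3656126 116.8165342]
w2 127.21186442708623 [ 29.5         38.1132724  127.21186443]
w3 116.07350777112006 [ 29.5         28.64321109 116.07350777]
```

{"method": "jog_arm", "body": {
  "motion": [0,0.05,0,0,0,0,0,0.05,0,0,0,0,0,0,0,0,0,0]
}}

```text
time: 8.45
eef_pos: [552.9, -40.0, 96.9]
tool_rot: [-0.0, -0.023, 1.0, -0.001]
contact_force: [0.2, -0.7, -0.4]
opening: 29.3
finger_force: 0.0
```

Pin is home: the dot is at z 116 (home is 117), over the hole at y about 28.6–29. Now up and across to the lever.

{"method": "jog_arm", "body": {
  "motion": [0,0,0.3,0,0,0,0,0,0.4,0,0,0,0,0,0.4,0,0,0,0,0,0.4,0,0,0,0.018,-0.45,0.2,0,0,0.167,0.018,-0.45,0.1,0,0,0.167,0.018,-0.45,0,0,0,0.167,0.018,-0.45,0,0,0,0.167,0.018,-0.45,0,0,0,0.167,0.018,-0.45,0,0,0,0.167,0.018,-0.45,0,0,0,0.167,0.018,-0.45,0,0,0,0.167,0,0,0,0,0,0,0,0,0,0,0,0],
  "jaw": 0.1
}}

```text
time: 9.85
eef_pos: [558.6, -183.9, 169.4]
tool_rot: [0.0, -0.092, 0.996, -0.0]
contact_force: [0.1, -1.1, -0.7]
opening: 38.7
finger_force: 0.0
```

Run:
```python
from plant import ctrl
from h import *
from fit import O,a,inv
s=ctrl.observe();print(s["time"],s["eef_pos"],s["opening"],s["contact_force"],inv(s["eef_pos"]),s["joint_pos"])
c=ctrl.read_camera("wrist"); np.savez("pics/w4.npz",**c)
cv2.imwrite("pics/w4.png",c["pixels"][:,:,::-1])
print("piv",fx((-45,-130,98),O,a), proj(c,[fx((29.1,-119.3,114),O,a),fx((-45,-130,74),O,a)]))
```

```text
9.85 [ 558.60538605 -183.93180408  169.43660686] 38.71584877637098 [ 0.08712829 -1.08686267 -0.65569794] [  29.17981724 -117.84697682  169.43660686] [-5.22343498e-02  3.53912023e-01  8.84756448e-02  3.31531493e-04
 -1.30477718e+00 -1.33367227e+00]
piv [ 485.07959585 -199.56188516   98.        ] [[275.94380348 233.82739704]
 [275.612624    94.57442021]]
```

View pics/w4.png

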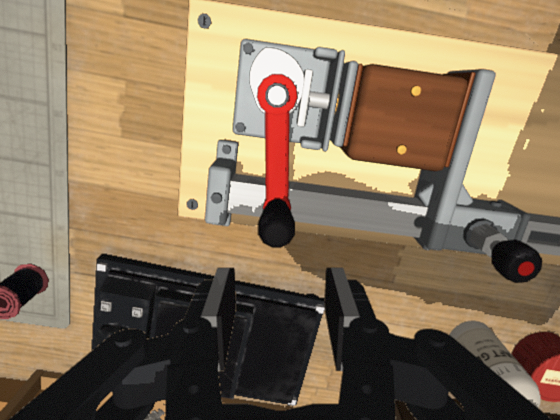

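The wrist view shows the handle top at (277,228), centred between the fingers, with the pivot at (277,95) as predicted. The former is upright between the jaw faces. I'll descend and grip the handle.

{"method": "jog_arm", "body": {
  "motion": [0,0,-0.4,0,0,0,0,0,-0.4,0,0,0,0,0,-0.4,0,0,0,0,0,-0.4,0,0,0,0,0,-0.3,0,0,0,0,0,-0.2,0,0,0,0,0,0,0,0,0]
}}

```text
time: 10.6
eef_pos: [558.1, -183.0, 83.8]
tool_rot: [-0.001, -0.093, 0.996, 0.0]
contact_force: [-0.3, 0.2, 0.0]
opening: 38.5
finger_force: 0.0
```

{"method": "jog_arm", "body": {
  "motion": [0,0,0,0,0,0,0,0,0,0,0,0,0,0,0,0,0,0,0,0,0,0,0,0,0,0,0,0,0,0],
  "jaw": 1,
  "newtons": 40
}}

```text
time: 11.1
eef_pos: [559.4, -184.0, 85.7]
tool_rot: [0.001, -0.093, 0.996, -0.001]
contact_force: [1.3, -4.1, 2.9]
opening: 19.6
finger_force: 39.4
```

```bash
cat > arc.py <<'E'
# rows for the arc about the pivot from where the TCP is: n rows of d deg clockwise, turning t deg/row
import sys
from plant import ctrl
from h import *
from fit import O,a
n,d=int(sys.argv[1]),float(sys.argv[2])
s=ctrl.observe();C=fx((-45,-130,98),O,a)[:2];r=s["eef_pos"][:2]-C
th=np.arctan2(r[1],r[0]);print("r",np.hypot(*r),"lever angle from fixture +x (cw)",a-th,s["joint_pos"][5])
ang=th-np.radians(d)*np.arange(n+1)
p=C+75*np.c_[np.cos(ang),np.sin(ang)];p[0]=s["eef_pos"][:2]
print((np.diff(p,axis=0)/40).round(3).tolist())
E
python3 arc.py 19 6
```

```text
r 75.91656904624298 lever angle from fixture +x (cw) -0.15948613718216434 -1.3329577581005143
[[0.008, -0.199], [0.01, -0.196], [-0.011, -0.196], [-0.031, -0.194], [-0.051, -0.189], [-0.071, -0.183], [-0.09, -0.175], [-0.107, -0.164], [-0.124, -0.152], [-0.139, -0.138], [-0.153, -0.123], [-0.165, -0.106], [-0.175, -0.089], [-0.183, -0.07], [-0.19, -0.05], [-0.194, -0.03], [-0.196, -0.01], [-0.196, 0.011], [-0.194, 0.031]]
```

{"method": "jog_arm", "body": {
  "motion": [0.016,-0.198,0,0,0,-0.833,0.01,-0.196,0,0,0,-0.833,-0.011,-0.196,0,0,0,-0.833,-0.031,-0.194,0,0,0,-0.833,-0.051,-0.189,0,0,0,-0.833,-0.071,-0.183,0,0,0,-0.833,-0.09,-0.175,0,0,0,-0.833,0,0,0,0,0,0]
}}

```text
time: 11.9
eef_pos: [553.3, -234.5, 85.7]
tool_rot: [0.004, 0.212, 0.977, 0.003]
contact_force: [7.9, 6.1, -0.9]
opening: 19.7
finger_force: 39.6
```

```bash
python3 arc.py 13 6
```

```text
r 76.65613216587114 lever angle from fixture +x (cw) 0.5196489233809635 -1.8523608791749913
[[-0.135, -0.151], [-0.116, -0.159], [-0.132, -0.146], [-0.146, -0.131], [-0.159, -0.115], [-0.17, -0.098], [-0.179, -0.08], [-0.187, -0.06], [-0.192, -0.041], [-0.195, -0.02], [-0.196, 0.0], [-0.195, 0.021], [-0.192, 0.041]]
```

{"method": "jog_arm", "body": {
  "motion": [-0.12,-0.157,0,0,0,-0.833,-0.118,-0.157,0,0,0,-0.833,-0.132,-0.146,0,0,0,-0.833,-0.146,-0.131,0,0,0,-0.833,-0.159,-0.115,0,0,0,-0.833,-0.17,-0.098,0,0,0,-0.833,-0.179,-0.08,0,0,0,-0.833,0,0,0,0,0,0]
}}

```text
time: 12.7
eef_pos: [513.4, -271.9, 85.7]
tool_rot: [0.005, 0.496, 0.868, 0.002]
contact_force: [12.8, -3.3, -5.7]
opening: 19.6
finger_force: 39.7
```

```bash
python3 arc.py 10 5
```

```text
r 77.74503087957329 lever angle from fixture +x (cw) 1.2443752550901126 -2.3888233677378525
[[-0.18, 0.011], [-0.159, -0.039], [-0.162, -0.025], [-0.163, -0.011], [-0.164, 0.003], [-0.163, 0.017], [-0.161, 0.031], [-0.157, 0.045], [-0.153, 0.059], [-0.147, 0.072]]
```

{"method": "jog_arm", "body": {
  "motion": [-0.165,-0.035,0,0,0,-0.4,-0.16,-0.03,0,0,0,-0.4,-0.162,-0.02,0,0,0,-0.4,-0.163,-0.005,0,0,0,-0.4,0,0,0,0,0,0]
}}

```text
time: 13.2
eef_pos: [486.9, -277.3, 86.1]
tool_rot: [0.005, 0.566, 0.824, 0.001]
contact_force: [10.5, -10.3, -5.1]
opening: 20.2
finger_force: 39.9
```

```bash
python3 arc.py 6 3
```

```text
r 77.76961508277732 lever angle from fixture +x (cw) 1.5948974442591215 -2.5374432770491575
[[-0.1, 0.07], [-0.098, 0.005], [-0.098, 0.011], [-0.097, 0.016], [-0.096, 0.021], [-0.095, 0.026]]
```

{"method": "jog_arm", "body": {
  "motion": [-0.1,0,0,0,0,-0.3,-0.1,0.005,0,0,0,-0.3,0,0,0,0,0,0]
}}

```text
time: 13.5
eef_pos: [479.7, -277.3, 86.1]
tool_rot: [0.006, 0.592, 0.806, 0.002]
contact_force: [12.1, -10.3, -7.4]
opening: 19.7
finger_force: 39.8
```

{"method": "jog_arm", "body": {
  "motion": [-0.1,0.01,0,0,0,-0.3,-0.08,0.01,0,0,0,-0.3,0,0,0,0,0,0]
}}

```text
time: 13.8
eef_pos: [476.5, -277.0, 86.3]
tool_rot: [0.009, 0.616, 0.788, 0.003]
contact_force: [25.2, -12.7, -15.8]
opening: 19.6
finger_force: 40.3
```

```bash
python3 arc.py 5 3
```

```text
r 77.90229469859007 lever angle from fixture +x (cw) 1.727928094942694 -2.6576887438229377
[[-0.089, 0.085], [-0.096, 0.018], [-0.095, 0.023], [-0.094, 0.028], [-0.092, 0.033]]
```

{"method": "jog_arm", "body": {
  "motion": [-0.06,0.01,0,0,0,0,0,0,0,0,0,0]
}}

```text
time: 14.0
eef_pos: [476.5, -277.0, 86.4]
tool_rot: [0.011, 0.616, 0.788, 0.004]
contact_force: [31.2, -14.8, -21.9]
opening: 19.8
finger_force: 40.5
```

The lever has hit its stop: no motion while the force climbed, after about 1.89 rad of sweep. I'll relax the push, open and leave upward.

{"method": "jog_arm", "body": {
  "motion": [0.07,0,0,0,0,0,0.07,0,0,0,0,0,0,0,0,0,0,0]
}}

```text
time: 14.3
eef_pos: [476.7, -277.0, 86.2]
tool_rot: [0.006, 0.616, 0.788, 0.001]
contact_force: [15.2, -14.2, -9.0]
opening: 20.0
finger_force: 40.6
```

{"method": "jog_arm", "body": {
  "motion": [0,0,0,0,0,0,0,0,0,0,0,0,0,0,0,0,0,0,0,0,0,0,0,0],
  "jaw": 0
}}

```text
time: 14.7
eef_pos: [470.1, -273.8, 84.5]
tool_rot: [-0.001, 0.616, 0.787, 0.0]
contact_force: [-0.0, 0.6, 0.0]
opening: 43.0
finger_force: 0.0
```

Clear of the handle. Up and off to the side, then check.

{"method": "jog_arm", "body": {
  "motion": [0,0,0.4,0,0,0,0,0,0.7,0,0,0,0,0,0.8,0,0,0,0,0,0.8,0,0,0,-0.5,-0.8,0.4,0,0,0.5,-0.5,-0.8,0,0,0,0.5,-0.5,-0.8,0,0,0,0.5,-0.5,-0.8,0,0,0,0.5,-0.5,-0.8,0,0,0,0.5,0,0,0,0,0,0,0,0,0,0,0,0]
}}

```text
time: 15.8
eef_pos: [369.9, -434.4, 208.4]
tool_rot: [-0.0, 0.509, 0.861, 0.0]
contact_force: [0.3, -0.2, -0.6]
opening: 42.5
finger_force: 0.0
```

Run:
```python
from plant import ctrl
from h import *
c=ctrl.read_camera("top"); np.savez("pics/top1.npz",**c)
cv2.imwrite("pics/top1c.png",cv2.resize(c["pixels"][178:263,155:335,::-1],None,fx=4.4,fy=4.4,interpolation=cv2.INTER_CUBIC))
print(ctrl.observe()["eef_pos"])
```

```text
[ 370.45987146 -433.87203196  208.5247521 ]
```

View pics/top1c.png

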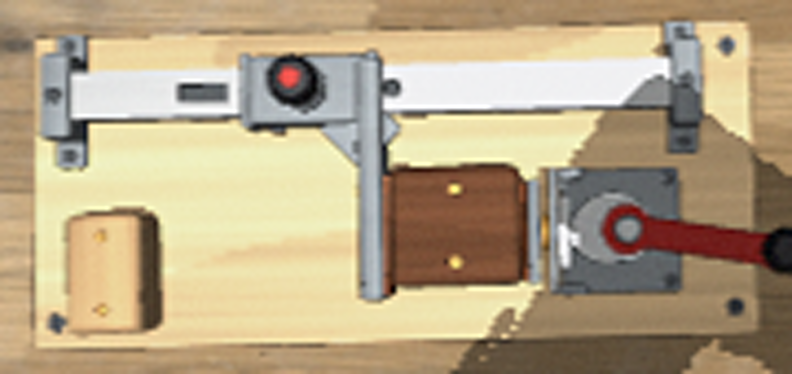

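The top view shows the former squeezed between both leather faces, at (388–525, 225). The pad is out, the lever points right with its handle at (777,248), and the plunger is locked with its dot at (289,76). The other former hasn't moved.

```bash
python3 -c "
from plant import ctrl
print(ctrl.finish_job())"
```

```text
the job is handed in; nothing more can be done
None
```

The thick walnut former is clamped upright between both jaw faces: the plunger dropped home in the hole for y -9.5, then the cam lever went round to its stop, the other former was left untouched, and the job is handed in at about 16 s.

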